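Clamp a plaster mould shut with the strap and cam lever

TASK

Clamp the two-part plaster mould shut on its board. With a finger, pushing and not pinching, swing the blue clamp strap round until its rubber foot stands over the steel plate on top of the mould, wholly inside the plate's rim; only then push the red cam lever fully down so that the foot presses on the plate. Do not shift or lift the upper mould half, and leave the things lying about where they are.

Things in the scene. Friction and masses are not known exactly. Their poses are not given: they have to be found in the camera images.
- swing (a joint): turn of the clamp strap about the upright column, rad: 0 = foot over the plate's centre; grows anticlockwise seen from above as the strap is swung away (it starts 1.2 to 1.75 away; stops at -0.5 and 2.0). It stays where it is left: turning takes about 0.25 N m. The cam lever turns with it.
- lever (a joint): red cam lever, rad: 0 = raised 60 degrees above level (starts 0 to 0.15), 1.047 = level, fully down, at its stop. It stays where it is left: pushing takes about 0.35 N m, 4 N at the tip. Going down, it drives strap and foot evenly 7 mm down.
- strap_axis (a point): point on the upright swing axis at mid-height of the strap bar; 119 mm above the table. The column below it is 26 mm thick.
- strap_side (a point): point inside the blue strap bar, on its centre line at mid-height, 95 mm from the swing axis. The bar is level, straight, 28 mm wide and 14 mm high, and reaches from 20 mm behind the axis to 145 mm in front of it; its upright sides are free to be pushed. Under it is nothing but air as far as the mould's top, about 24 mm below the bar's underside. While the lever is up the bar moves in one plane.
- foot: black rubber foot, 24 mm across and 10 mm high, under the strap on a 10 mm steel spindle, 125 mm from the swing axis; the spindle's 18 mm nut tops stand up to 20 mm above the mid-height of the bar. Origin: centre of its underside. It hangs 2 to 3 mm above the plate while the lever is raised and is sprung (3 N per mm): lever down, it presses with about 12 N.
- lever_pin (a point): centre of the cam lever's cross pin, on the swing axis, 142 mm above the table. The lever points away from the side where the foot is, in the strap's own vertical plane, and tips outwards and down as it is pushed.
- lever_tip (a point): centre of the round end (radius 10 mm) of the red lever handle, 98 mm from the pin; the red handle is a 20 mm round bar from 42 mm outwards. Raised, it is about 227 mm above the table; down, 142 mm.
- plate (a point): centre of the upper face of the round steel plate (60 mm across, 3 mm proud) in the middle of the mould's top, 88 mm above the table, about 125 mm from the swing axis.
- mould_upper: upper half of the white plaster mould, loose, 150 x 120 x 35 mm (x, y, z), 0.6 to 1.1 kg, resting on the lower half, which is fixed to the board. Origin: centre of its underside, 50 mm above the table; z up, -y points away from the clamp column. The plywood board (230 x 300 x 15 mm) reaches 195 mm from the mould's centre along +y and 105 mm along -y.
- cup_mid (a point): centre of a bisque-fired cup, 72 mm across, 75 mm high, standing by the board
- slip_jar_mid (a point): centre of a white jar with a blue cap, 64 mm across, 85 mm high, standing by the board
- bud_vase_mid (a point): centre of a small black vase, 68 mm across, 90 mm high, standing by the board
- rib_mid (a point): centre of a flat wooden rib, 110 x 40 x 8 mm, lying on the table by the board
- knife_mid (a point): middle of a wooden-handled trimming knife, about 140 mm long, 11 mm high, lying on the board between mould and column
- brush_mid (a point): middle of a brush, 190 mm long, lying on the table beyond the board
- stamp_mid (a point): centre of a dark wooden stamp block, 45 x 45 x 50 mm, standing by the board
Mind the look-alikes: they are no part of the job. Leave any orange or turquoise look-alike of the mould_upper alone.

How it is judged:
On the way, in this order (a step that is already met when the one before it is completed fails the run):
1. the strap's foot is over the steel plate, wholly inside its rim, with the cam lever still up (horizontal distance between foot and plate below 0.018 m and value of joint lever below 0.4 rad and velocity of joint swing between -0.1 and 0.1 rad/s), for 0.2 s.
2. the cam lever is fully down and the foot presses on the plate (horizontal distance between foot and plate below 0.018 m and value of joint lever above 0.97 rad and contact force between foot and mould_upper above 6 N), for 0.3 s.
At the end, for the whole second after the job is handed in: The foot's centre is within 18 mm of the plate's centre, the cam lever within about 0.08 rad of its lower stop and at rest, the foot presses on the mould with over 6 N, the upper mould half lies within 6 mm of where it started, and every bystander within 20 mm (all of step 2 and distance of mould_upper from where it was at the start of the episode below 0.006 m and linear speed of mould_upper below 0.02 m/s and velocity of joint lever between -0.05 and 0.05 rad/s and distance of each of cup_mid, slip_jar_mid, bud_vase_mid, rib_mid, knife_mid, brush_mid, stamp_mid from where it was at the start of the episode below 0.02 m); the robot touches nothing.
It fails at once if the upper mould half is shifted or lifted by more than 8 mm (distance of mould_upper from where it was at the start of the episode above 0.008 m).
It fails at once if the strap is pinched: fingers press on both its edges at once (contact force between the fingers and strap_c0 above 1.5 N and contact force between the fingers and strap_c1 above 1.5 N).
It fails at once if a bystander is carried, knocked over or pushed by more than 25 mm (distance of any of cup_mid, slip_jar_mid, bud_vase_mid, rib_mid, knife_mid, brush_mid, stamp_mid from where it was at the start of the episode above 0.025 m).
It also fails if it takes over 51 s, if anything falls off the work surface, if the arm or the gripper's body presses on something with over 40 N, if the wrist force passes 120 N, or if a joint passes its speed limit or range.

ROBOT

A 6-joint arm with a two-finger parallel gripper is mounted at the origin on the work surface. World frame = base frame: x ahead of the robot, y to its left, z up, the work surface at z = 0. Lengths are in m, angles in rad, forces in N, time in s.
With the tool pointing down it reaches from about 0.3 to 0.775 m from the base axis. Payload 14.6 kg.
Tool frame: the origin (TCP) lies on the centre line of the jaws, within the pads' length; the fingertips stand ctrl.tcp_to_tips ahead of it and the grasp point (between the pads) lies 2 mm behind it (ctrl.tcp_to_tips is the distance from the TCP to the fingertips, in m); z points along the fingers, y is the line along which they close (so a half turn about z gives the same grasp; the last joint's range is limited). The gripper opens to 94 mm and grips with 3 to 60 N. Pads are 16 mm wide; open, the fingers measure 119 mm over their backs; the gripper's body (75 mm by 177 mm) begins 78 mm behind the grasp point.
Start: joints at [1.117, 0.3, 1.521, -0, 1.321, -0.067], TCP at [0.207, 0.509, 0.222] pointing down, gripper open.
Joint ranges: [-3.03, 3.03], [-0.79, 2.21], [0.23, 2.52], [-1.04, 4.18], [0, 3.07], [-2.55, 2.55]. Speed limits (rad/s): [2.22, 2.22, 2.57, 3.14, 3.14, 3.14].

INTERFACE

Orientations are given as [roll, pitch, yaw] about the fixed x, y, z axes, in that order (R = Rz(yaw) Ry(pitch) Rx(roll)).
In Python, from station import telemetry, viewer, hand_in, ctrl gives the robot as it stands.
- The arm moves only by the tool step_arm, never from a script. Its argument "plan" is a list of rows, each an object of numbers: "dx", "dy", "dz": the shift along the tool's x, y, z scaled (see below); "rx", "ry", "rz": the turn, a rotation vector about the tool's x, y, z scaled (see below); "claw": the closure, from 0 (fully open) to 1 (shut). In form: [{"dx": .., "dy": .., "dz": .., "rx": .., "ry": .., "rz": .., "claw": ..}, ...]. A call has 1 to 10 rows; each row shifts and turns the commanded pose from where the row before left it, along the tool's axes as they then stand; what a row does not reach is not made up. The controller multiplies each number of a shift by 0.1 m and each number of a turn by 90 degrees. A row lasts 1/10 s, in which the tool goes at most 50 mm and 8.59 degrees, less where a joint would pass 70% of its speed; a pose out of reach is approached as far as the arm can. A call with a number of a shift or a turn outside -1 to 1 is refused whole. A call with a gripper value outside its range is refused whole. The fingers move at their own pace and stop on an object; "grip_force" is the grip in N (left out, the last holds). Time passes only in rows, so rows that do not move let the fingers close. It gives the time, the measured TCP pose, the force, the opening and the grip force at its end, in the units of the state.
- telemetry.get_obs(): the state, without advancing time (a new reading comes with each control period).
- viewer.camera(name): name is "scene" or "side" or "wrist"; returns a dict with "img" (384x512x3 uint8, red, green, blue), "z_map" (384x512 float32, m along the optical axis (not along the pixel's ray), 0 where there is no reading), "fx", "fy", "cx", "cy" (pixels), "R" (3x3) and "t" (3): a world point X has camera coordinates R X + t; the wrist camera has in their place "tool_from_camera" (4x4, takes a point from camera to tool coordinates, whose origin is the TCP and whose axes are the flange's). Camera axes: x right, y down, z forward; pixel columns grow to the right and rows downward; lengths in m; the calibration is good to about 2 mm. A picture is of the moment at which its call begins: read the wrist's pose just before it.
- hand_in(): hands the job in; it is judged then, once.
Trained networks look in a picture, given as the dict that the camera call returned (one of the last four; its "shot" number tells which), for a name from the list of things; names that differ only in an ending like _2 or _b are one class to them, and where a whole thing is asked for, a point or a joint stands for the part that bears it (a point fixed in the world has none). Each returns a list of dicts, best first, with "score" (0 to 1); they miss things now and then, are a little off and sometimes report something else, mostly with a low value. They report only what shows in the picture. A call takes as long as a camera call. They do not tell look-alikes from the thing itself.
- viewer.recognise(target, picture): "rect" ([left, top, right, bottom] in pixels, round what is visible of it).
The state is a dict: "time_s": time; "qpos": joint angles; "joint_vel": joint speeds; "tau": joint torques, N m; "ee_pos": TCP position; "eef_rot": TCP orientation; "force": force on the tool from outside, world axes, zero at the start; "moment": the same for the moment, N m; "grip_width": finger opening in m; "grip_force": force on a finger pad.
Only numpy, scipy, OpenCV 4.12 (cv2) and the standard library are available. Lean on these libraries where they do the work, as an engineer would, in place of code of your own. Each camera call takes 0.05 s, during which the arm holds its last target. There are 200 camera calls.

## Working session

There is one attempt and no reset: what is moved stays moved. The work goes in short steps, Python scripts to look and compute and a tool call to move; the robot and the scene stay as the last step left them, time stands still between calls to the robot, and variables do not carry over. Pictures are saved under pics/ and viewed, at most 10 in all, crops included, and the job is handed in when it is done.

Besides the shell and the picture viewer there is one more tool, called after "Emit:" as name([rows], argument=value, ...), one row to a line, values as JSON. step_arm: Moves the arm, as the interface text tells. Shifts and turns lie within -1 to 1; 1 stands for 0.1 m of shift or 90 degrees of turn. Its arguments: {"type":"object","properties":{"plan":{"type":"array"},"grip_force":{"type":"number"}},"required":["plan"]}

```bash
ls; mkdir -p pics
cat > h.py <<'E'
import numpy as np, cv2
from station import telemetry, viewer, hand_in, ctrl
def world(p,u,v):
    z=p["z_map"][int(v),int(u)]
    c=np.array([(u-p["cx"])/p["fx"]*z,(v-p["cy"])/p["fy"]*z,z])
    return p["R"].T@(c-p["t"])
def cloud(p):
    v,u=np.mgrid[0:384,0:512]; z=p["z_map"]
    c=np.stack([(u-p["cx"])/p["fx"]*z,(v-p["cy"])/p["fy"]*z,z],-1)
    return (c-p["t"])@p["R"]
E
python3 - <<'E'
from h import *
o=telemetry.get_obs();print(o["ee_pos"],o["eef_rot"],o["time_s"],ctrl.tcp_to_tips)
ims=[]
for n in("scene","side"):
    p=viewer.camera(n); ims.append(p["img"])
    np.savez(n+".npz",**{k:p[k] for k in("img","z_map","fx","fy","cx","cy","R","t")})
    for t in("strap_side","foot","lever_tip","lever_pin","plate","mould_upper"):
        for r in viewer.recognise(t,p)[:3]:
            a=r["rect"];print(n,t,round(r["score"],2),np.round(a),world(p,(a[0]+a[2])/2,(a[1]+a[3])/2).round(3))
    cv2.imwrite(f"pics/{n}0.png",cv2.resize(p["img"][:,:,::-1],None,fx=1.5,fy=1.5))
E
```

```text
pics
[0.20736065 0.50914536 0.22189467] [-3.14042728e+00 -9.04582846e-05  2.75472941e+00] 0.0 0.017
scene strap_side 0.9 [262. 213. 291. 267.] [ 0.596 -0.032  0.124]
scene strap_side 0.18 [314. 204. 336. 228.] [0.58  0.148 0.052]
scene foot 0.55 [189. 215. 262. 285.] [ 0.525 -0.129  0.088]
scene foot 0.42 [258. 166. 292. 270.] [0.546 0.003 0.128]
scene foot 0.18 [181. 203. 224. 228.] [ 0.354 -0.091  0.009]
scene lever_tip 0.86 [257. 167. 278. 215.] [0.505 0.013 0.183]
scene lever_pin 0.95 [260. 165. 274. 214.] [0.505 0.01  0.191]
scene plate 0.63 [273. 148. 323. 198.] [0.417 0.196 0.04 ]
scene plate 0.57 [189. 215. 258. 286.] [ 0.525 -0.134  0.088]
scene plate 0.48 [179. 202. 219. 226.] [ 0.344 -0.095  0.008]
scene mould_upper 0.88 [278. 145. 322. 197.] [0.412 0.209 0.035]
scene mould_upper 0.82 [190. 212. 262. 288.] [ 0.525 -0.127  0.087]
scene mould_upper 0.76 [ 78. 182. 142. 242.] [ 0.211 -0.288  0.035]
side strap_side 0.8 [268. 184. 328. 209.] [ 0.578 -0.029  0.125]
side strap_side 0.68 [301. 186. 336. 230.] [ 0.68  -0.023  0.017]
side lever_tip 0.79 [250. 174. 284. 205.] [0.5   0.005 0.171]
side lever_tip 0.16 [249. 172. 329. 213.] [ 0.678  0.099 -0.001]
side lever_pin 0.79 [248. 172. 281. 200.] [0.49  0.005 0.189]
side plate 0.89 [267. 218. 344. 281.] [ 0.488 -0.146  0.084]
side plate 0.77 [163. 188. 221. 231.] [0.385 0.198 0.038]
side plate 0.71 [208. 342. 302. 384.] [ 0.231 -0.259  0.036]
side mould_upper 0.95 [269. 217. 341. 276.] [ 0.492 -0.141  0.09 ]
side mould_upper 0.89 [207. 338. 297. 384.] [ 0.23  -0.252  0.036]
side mould_upper 0.78 [160. 193. 219. 230.] [0.375 0.197 0.035]
```

View pics/scene0.png

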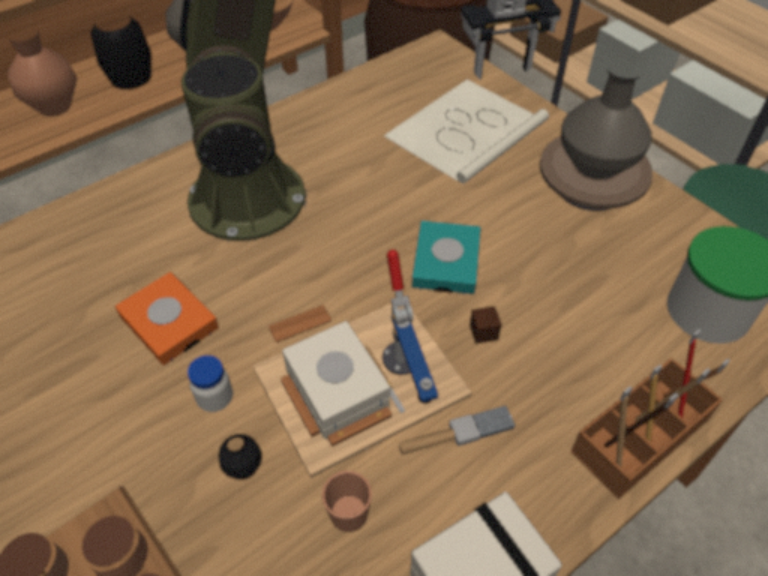

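View pics/side0.png

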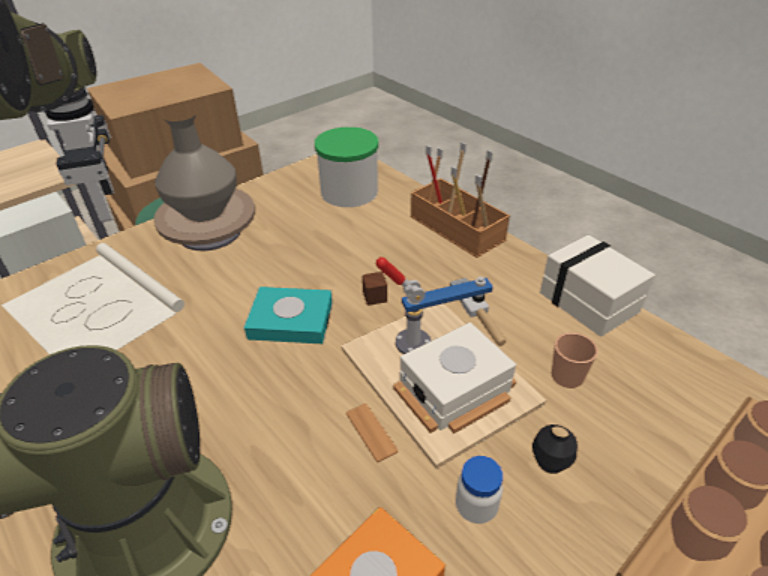

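Run:
```python
from h import *
for n in("scene","side"):
    p=dict(np.load(n+".npz")); W=cloud(p); h=cv2.cvtColor(p["img"],cv2.COLOR_RGB2HSV).astype(int)
    H,S,V=h[...,0],h[...,1],h[...,2]
    zone=(W[...,0]>.35)&(W[...,0]<.75)&(abs(W[...,1])<.25)&(p["z_map"]>0)
    b=zone&(H>95)&(H<130)&(S>110)&(W[...,2]>.1)&(W[...,2]<.15)
    t=b&(W[...,2]>.121)&(W[...,2]<.132)
    q=W[t]; print(n,"strap top",len(q),q.mean(0).round(3),q.min(0).round(3),q.max(0).round(3))
    c=cv2.minAreaRect((q[:,:2]*1000).astype(np.float32)); print(cv2.boxPoints(c).round())
    r=zone&((H<8)|(H>172))&(S>140)&(W[...,2]>.13)&(W[...,2]<.25)
    q=W[r]; print("red",len(q),q.min(0).round(3),q.max(0).round(3)); 
    for lo in np.arange(.14,.24,.02):
        s=q[(q[:,2]>lo)&(q[:,2]<lo+.02)]
        if len(s): print(round(lo,2),len(s),s.mean(0).round(3))
    m=zone&(S<60)&(W[...,2]>.08)&(W[...,2]<.094)&(W[...,1]<0.0)
    q=W[m]; c=cv2.minAreaRect((q[:,:2]*1000).astype(np.float32)); print("mould",len(q),c)
    pl=m&(W[...,2]>.0868)&(V<190); q=W[pl]
    print("plate",len(q),q.mean(0).round(3),cv2.minEnclosingCircle((q[:,:2]*1000).astype(np.float32)) if len(q) else 0)
```

```text
scene strap top 443 [ 0.594 -0.031  0.125] [ 0.529 -0.066  0.121] [0.663 0.002 0.131]
[[529. -17.]
 [655. -68.]
 [664. -46.]
 [538.   6.]]
red 186 [0.465 0.    0.181] [0.507 0.027 0.232]
0.18 64 [0.498 0.008 0.191]
0.2 72 [0.485 0.014 0.211]
0.22 50 [0.474 0.019 0.227]
mould 2644 ((512.5964965820312, -97.96198272705078), (174.22467041015625, 151.5330352783203), 82.16261291503906)
plate 363 [ 0.508 -0.125  0.089] ((511.2222595214844, -111.76473236083984), 97.95809173583984)
side strap top 374 [ 0.583 -0.027  0.126] [ 0.503 -0.065  0.121] [0.659 0.016 0.131]
[[500.  -7.]
 [652. -67.]
 [663. -40.]
 [511.  21.]]
red 161 [0.462 0.002 0.172] [0.509 0.028 0.233]
0.16 4 [0.497 0.005 0.176]
0.18 56 [0.492 0.006 0.191]
0.2 53 [0.48  0.012 0.21 ]
0.22 48 [0.469 0.018 0.227]
mould 2321 ((523.5613403320312, -106.01072692871094), (188.80178833007812, 186.400390625), 70.5622329711914)
plate 168 [ 0.515 -0.113  0.089] ((534.63623046875, -105.57035064697266), 118.54251098632812)
```

The scene view shows the white mould with its grey plate at about (223,245) in camera pixels. The strap runs from (263,200) to (285,260), and the red lever's tip is at (261,168). These could be mistaken for the mould: the orange block at (110,207), the turquoise block at (298,165) and the white strapped box at (323,360). I'm choosing the white one on the plywood board, beside the column.

Run:
```python
from h import *
for n,uv in(("scene",(223,245)),("side",(305,239))):
    p=dict(np.load(n+".npz")); W=cloud(p); g=cv2.cvtColor(p["img"],cv2.COLOR_RGB2GRAY)
    u,v=uv; print(n,g[v,u-22:u+24:3],world(p,u,v))
    m=(abs(g.astype(int)-int(np.median(g[v-3:v+4,u-3:u+4])))<14)&(W[...,2]>.08)
    m=cv2.morphologyEx(m.astype(np.uint8),cv2.MORPH_OPEN,np.ones((3,3)))
    k,l,st,c=cv2.connectedComponentsWithStats(m,connectivity=4); i=l[v,u]; print(st[i])
    q=W[l==i]; print(len(q),q.mean(0).round(4),np.ptp(q,0).round(3),cv2.minEnclosingCircle((q[:,:2]*1000).astype(np.float32)))
p=dict(np.load("scene.npz")); cv2.imwrite("pics/crop.png",cv2.resize(p["img"][150:320,165:335,::-1],None,fx=3.5,fy=3.5))
R=cv2.Rodrigues
```

```text
scene [193 194 193 182 149 150 151 151 150 149 147 150 193 193 191 194] [ 0.51030451 -0.12560781  0.08772544]
[211 235  24  21 399]
399 [ 0.5137 -0.1276  0.0952] [0.571 0.338 0.967] ((764.9657592773438, -275.50323486328125), 325.7427673339844)
side [220 220 219 200 186 185 185 188 186 187 184 179 220 219 220 219] [ 0.50883178 -0.12454711  0.09004708]
[293 231  24  17 324]
324 [ 0.5065 -0.1258  0.0934] [0.531 0.439 0.707] ((272.5915222167969, -321.0635070800781), 336.9835510253906)
```

View pics/crop.png

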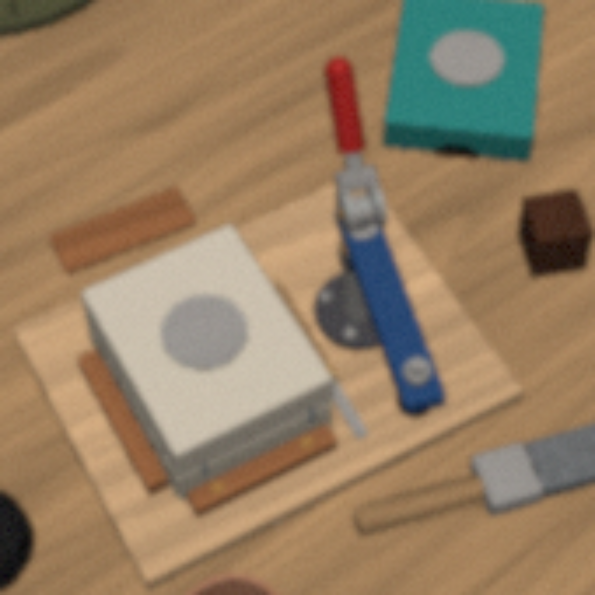

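Emit:
step_arm([
  {"dz": -0.1, "rz": 0.084, "claw": 1},
  {"dz": -0.1, "rz": 0.084, "claw": 1},
  {"dz": -0.1, "rz": 0.084, "claw": 1},
  {"dz": -0.1, "rz": 0.084, "claw": 1},
  {"dz": -0.1, "rz": 0.084, "claw": 1},
  {"dx": -0.4, "dy": 0.073, "claw": 1},
  {"dx": -0.4, "dy": 0.073, "claw": 1},
  {"dx": -0.4, "dy": 0.073, "claw": 1},
  {"dx": -0.4, "dy": 0.073, "claw": 1},
  {"dx": -0.4, "dy": 0.073, "claw": 1},
])

```text
$.plan[0]: bad value
```

Emit:
step_arm([
  {"dx": -0.4, "dy": 0.073, "claw": 1},
  {"dx": -0.4, "dy": 0.073, "claw": 1},
  {"dx": -0.4, "dy": 0.073, "claw": 1},
  {"dx": -0.4, "dy": 0.073, "claw": 1},
  {"dx": -0.4, "dy": 0.073, "claw": 1},
  {"dx": -0.4, "dy": 0.073, "claw": 1},
  {"dx": -0.4, "dy": 0.073, "claw": 1},
  {"dx": -0.4, "dy": 0.073, "claw": 1},
  {"claw": 1},
  {"claw": 1},
])

```text
$.plan[0]: bad value
```

Emit:
step_arm([
  {"dx": 0, "dy": 0, "dz": -0.1, "rx": 0, "ry": 0, "rz": 0.084, "claw": 1},
  {"dx": 0, "dy": 0, "dz": -0.1, "rx": 0, "ry": 0, "rz": 0.084, "claw": 1},
  {"dx": 0, "dy": 0, "dz": -0.1, "rx": 0, "ry": 0, "rz": 0.084, "claw": 1},
  {"dx": 0, "dy": 0, "dz": -0.1, "rx": 0, "ry": 0, "rz": 0.084, "claw": 1},
  {"dx": 0, "dy": 0, "dz": -0.1, "rx": 0, "ry": 0, "rz": 0.084, "claw": 1},
  {"dx": -0.4, "dy": 0.073, "dz": 0, "rx": 0, "ry": 0, "rz": 0, "claw": 1},
  {"dx": -0.4, "dy": 0.073, "dz": 0, "rx": 0, "ry": 0, "rz": 0, "claw": 1},
  {"dx": -0.4, "dy": 0.073, "dz": 0, "rx": 0, "ry": 0, "rz": 0, "claw": 1},
  {"dx": -0.4, "dy": 0.073, "dz": 0, "rx": 0, "ry": 0, "rz": 0, "claw": 1},
  {"dx": -0.4, "dy": 0.073, "dz": 0, "rx": 0, "ry": 0, "rz": 0, "claw": 1},
])

```text
time_s: 1.7
ee_pos: [0.34, 0.3531, 0.2726]
eef_rot: [3.141, -0.0, 2.095]
force: [1.1, 0.6, 0.3]
grip_width: 0.0172
grip_force: 0.0
```

Emit:
step_arm([
  {"dx": -0.4, "dy": 0.073, "dz": 0, "rx": 0, "ry": 0, "rz": 0, "claw": 1},
  {"dx": -0.4, "dy": 0.073, "dz": 0, "rx": 0, "ry": 0, "rz": 0, "claw": 1},
  {"dx": -0.4, "dy": 0.073, "dz": 0, "rx": 0, "ry": 0, "rz": 0, "claw": 1},
  {"dx": -0.4, "dy": 0.073, "dz": 0, "rx": 0, "ry": 0, "rz": 0, "claw": 1},
  {"dx": -0.4, "dy": 0.073, "dz": 0, "rx": 0, "ry": 0, "rz": 0, "claw": 1},
  {"dx": -0.4, "dy": 0.073, "dz": 0, "rx": 0, "ry": 0, "rz": 0, "claw": 1},
  {"dx": -0.4, "dy": 0.073, "dz": 0, "rx": 0, "ry": 0, "rz": 0, "claw": 1},
  {"dx": -0.4, "dy": 0.073, "dz": 0, "rx": 0, "ry": 0, "rz": 0, "claw": 1},
  {"dx": -0.4, "dy": 0.073, "dz": 0, "rx": 0, "ry": 0, "rz": 0, "claw": 1},
  {"dx": -0.4, "dy": 0.073, "dz": 0, "rx": 0, "ry": 0, "rz": 0, "claw": 1},
])

```text
time_s: 2.7
ee_pos: [0.6035, 0.0433, 0.2725]
eef_rot: [3.141, 0.0, 2.095]
force: [-0.2, 0.0, 0.2]
grip_width: 0.0007
grip_force: 0.0
```

Emit:
step_arm([
  {"dx": -0.4, "dy": 0.07, "dz": 0, "rx": 0, "ry": 0, "rz": 0, "claw": 1},
  {"dx": 0, "dy": 0, "dz": 0.35, "rx": 0, "ry": 0, "rz": 0, "claw": 1},
  {"dx": 0, "dy": 0, "dz": 0.35, "rx": 0, "ry": 0, "rz": 0, "claw": 1},
  {"dx": 0, "dy": 0, "dz": 0.35, "rx": 0, "ry": 0, "rz": 0, "claw": 1},
  {"dx": 0, "dy": 0, "dz": 0, "rx": 0, "ry": 0, "rz": 0, "claw": 1},
])

```text
time_s: 3.2
ee_pos: [0.6268, 0.0136, 0.1627]
eef_rot: [-3.135, -0.004, 2.095]
force: [-0.8, 0.1, 0.2]
grip_width: 0.0
grip_force: 0.0
```

Run:
```python
from h import *
p=viewer.camera("side");q=viewer.camera("scene")
cv2.imwrite("pics/near.png",cv2.resize(np.hstack([p["img"][110:290,200:380,::-1],q["img"][110:290,165:345,::-1]]),None,fx=2.2,fy=2.2))
```

```text
(no output)
```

View pics/near.png

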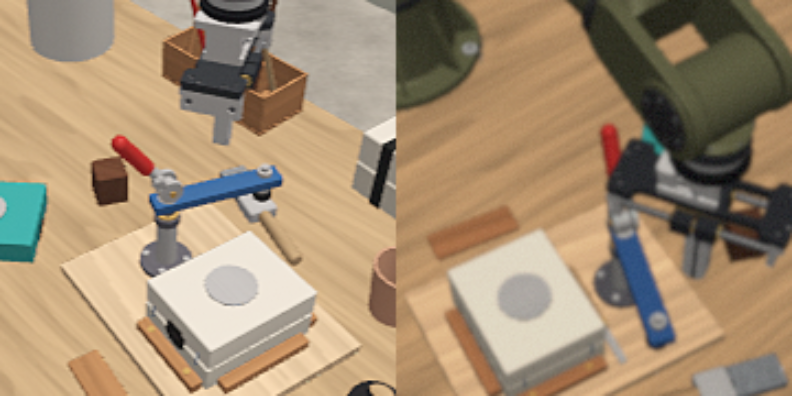

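The side view (left half) shows the closed finger at (222,130), clear of the strap. The scene view (right half) shows it at (700,260), on the strap's +y side, and the lever is free. I'm descending and computing the arc.

Emit:
step_arm([
  {"dx": 0, "dy": 0, "dz": 0.2, "rx": 0, "ry": 0, "rz": 0, "claw": 1},
  {"dx": 0, "dy": 0, "dz": 0.2, "rx": 0, "ry": 0, "rz": 0, "claw": 1},
  {"dx": 0, "dy": 0, "dz": 0, "rx": 0, "ry": 0, "rz": 0, "claw": 1},
  {"dx": 0, "dy": 0, "dz": 0, "rx": 0, "ry": 0, "rz": 0, "claw": 1},
])

```text
time_s: 3.7
ee_pos: [0.6295, 0.0137, 0.1297]
eef_rot: [3.14, 0.001, 2.095]
force: [0.2, 0.4, 0.2]
grip_width: 0.0006
grip_force: 0.0
```

```bash
cat > arc.py <<'E'
from h import *
from scipy.spatial.transform import Rotation as Ro
A=np.array([.524,-.001])
def pos(th,r=.095,gap=0):
    d=np.array([np.cos(th),np.sin(th)]);n=np.array([-d[1],d[0]])
    ph=th+np.pi/2-np.radians(30); return A+r*d+n*(.014+.0125*abs(np.cos(ph))+.008*abs(np.sin(ph))+gap)
def rows(cur,ths):
    o=telemetry.get_obs();R=Ro.from_euler("xyz",o["eef_rot"]).as_matrix()
    for t in ths:
        q=pos(np.radians(t)); e=R.T@np.r_[q-cur,0]; print(t,q.round(4),(e[:2]*10).round(3)); cur=q
E
python3 - <<'E'
from arc import *
o=telemetry.get_obs();print(o["ee_pos"],o["eef_rot"],o["force"])
rows(o["ee_pos"][:2],list(range(-24,-97,-4)))
E
```

```text
[0.62949476 0.01369399 0.12968663] [3.13952973e+00 1.23438447e-03 2.09515397e+00] [0.16421856 0.36174215 0.15037206]
-24 [ 0.6225 -0.0133] [-0.199 -0.196]
-28 [ 0.6214 -0.0201] [-0.054 -0.044]
-32 [ 0.6198 -0.0269] [-0.051 -0.048]
-36 [ 0.6177 -0.0336] [-0.048 -0.052]
-40 [ 0.6151 -0.0402] [-0.044 -0.056]
-44 [ 0.6119 -0.0467] [-0.04  -0.059]
-48 [ 0.6083 -0.0529] [-0.036 -0.063]
-52 [ 0.6042 -0.0589] [-0.031 -0.066]
-56 [ 0.5995 -0.0646] [-0.026 -0.069]
-60 [ 0.5944 -0.07  ] [-0.021 -0.071]
-64 [ 0.5899 -0.0745] [-0.016 -0.062]
-68 [ 0.5851 -0.0788] [-0.012 -0.063]
-72 [ 0.5799 -0.0827] [-0.008 -0.065]
-76 [ 0.5744 -0.0864] [-0.004 -0.066]
-80 [ 0.5685 -0.0896] [ 0.001 -0.067]
-84 [ 0.5624 -0.0925] [ 0.006 -0.067]
-88 [ 0.5561 -0.0949] [ 0.011 -0.067]
-92 [ 0.5495 -0.0969] [ 0.016 -0.067]
-96 [ 0.5427 -0.0985] [ 0.021 -0.066]
```

Emit:
step_arm([
  {"dx": -0.1, "dy": -0.1, "dz": 0.02, "rx": 0, "ry": 0, "rz": 0, "claw": 1},
  {"dx": -0.1, "dy": -0.1, "dz": 0, "rx": 0, "ry": 0, "rz": 0, "claw": 1},
  {"dx": -0.054, "dy": -0.044, "dz": 0, "rx": 0, "ry": 0, "rz": 0, "claw": 1},
  {"dx": -0.051, "dy": -0.048, "dz": 0, "rx": 0, "ry": 0, "rz": 0, "claw": 1},
  {"dx": -0.048, "dy": -0.052, "dz": 0, "rx": 0, "ry": 0, "rz": 0, "claw": 1},
  {"dx": -0.044, "dy": -0.056, "dz": 0, "rx": 0, "ry": 0, "rz": 0, "claw": 1},
])

```text
time_s: 4.3
ee_pos: [0.6138, -0.0412, 0.1255]
eef_rot: [3.141, -0.0, 2.095]
force: [0.6, 3.8, 1.1]
grip_width: 0.0002
grip_force: 1.4
```

```bash
cat > m.py <<'E'
from h import *
def measure():
    o=telemetry.get_obs();print(o["time_s"],o["ee_pos"].round(4) if hasattr(o["ee_pos"],"round") else o["ee_pos"],o["force"])
    for n in("scene","side"):
        p=viewer.camera(n);W=cloud(p);h=cv2.cvtColor(p["img"],cv2.COLOR_RGB2HSV).astype(int)
        H,S=h[...,0],h[...,1];zone=(W[...,0]>.4)&(W[...,0]<.72)&(W[...,1]>-.2)&(W[...,1]<.12)&(p["z_map"]>0)
        q=W[zone&(H>95)&(H<130)&(S>110)&(W[...,2]>.11)&(W[...,2]<.132)][:,:2]
        r=W[zone&((H<8)|(H>172))&(S>140)&(W[...,2]>.13)&(W[...,2]<.25)]
        c=cv2.minAreaRect((q*1000).astype(np.float32)) if len(q)>5 else None
        print(n,len(q),"strap",c and cv2.boxPoints(c).round().tolist(),"red",len(r))
        if len(r):
            a=r-[.524,-.001,.142]; m=a.mean(0); print(" lever azim",np.degrees(np.arctan2(m[1],m[0])).round(1),"elev",np.degrees(np.arctan2(m[2],np.hypot(m[0],m[1]))).round(1),"maxz",r[:,2].max().round(3))
    return p
E
python3 -c "from m import *;measure()"
```

```text
4.3 [ 0.6138 -0.0412  0.1255] [0.59256352 3.84447606 1.06168295]
scene 288 strap [[535.0, -28.0], [624.0, -108.0], [640.0, -89.0], [552.0, -10.0]] red 0
side 521 strap [[501.0, -1.0], [620.0, -108.0], [641.0, -85.0], [522.0, 22.0]] red 171
 lever azim 142.1 elev 56.5 maxz 0.232
```

Emit:
step_arm([
  {"dx": -0.04, "dy": -0.059, "dz": 0, "rx": 0, "ry": 0, "rz": 0, "claw": 1},
  {"dx": -0.036, "dy": -0.063, "dz": 0, "rx": 0, "ry": 0, "rz": 0, "claw": 1},
  {"dx": -0.031, "dy": -0.066, "dz": 0, "rx": 0, "ry": 0, "rz": 0, "claw": 1},
  {"dx": -0.026, "dy": -0.069, "dz": 0, "rx": 0, "ry": 0, "rz": 0, "claw": 1},
  {"dx": -0.021, "dy": -0.071, "dz": 0, "rx": 0, "ry": 0, "rz": 0, "claw": 1},
  {"dx": -0.016, "dy": -0.062, "dz": 0, "rx": 0, "ry": 0, "rz": 0, "claw": 1},
  {"dx": -0.012, "dy": -0.063, "dz": 0, "rx": 0, "ry": 0, "rz": 0, "claw": 1},
  {"dx": -0.008, "dy": -0.065, "dz": 0, "rx": 0, "ry": 0, "rz": 0, "claw": 1},
  {"dx": -0.004, "dy": -0.066, "dz": 0, "rx": 0, "ry": 0, "rz": 0, "claw": 1},
])

```text
time_s: 5.3
ee_pos: [0.5727, -0.0871, 0.1255]
eef_rot: [3.141, 0.0, 2.095]
force: [2.4, 2.4, -0.3]
grip_width: 0.0005
grip_force: 1.5
```

Emit:
step_arm([
  {"dx": 0.001, "dy": -0.067, "dz": 0, "rx": 0, "ry": 0, "rz": 0, "claw": 1},
  {"dx": 0.006, "dy": -0.067, "dz": 0, "rx": 0, "ry": 0, "rz": 0, "claw": 1},
  {"dx": 0.011, "dy": -0.067, "dz": 0, "rx": 0, "ry": 0, "rz": 0, "claw": 1},
  {"dx": 0.008, "dy": -0.033, "dz": 0, "rx": 0, "ry": 0, "rz": 0, "claw": 1},
  {"dx": 0.008, "dy": -0.033, "dz": 0, "rx": 0, "ry": 0, "rz": 0, "claw": 1},
  {"dx": 0, "dy": 0, "dz": 0, "rx": 0, "ry": 0, "rz": 0, "claw": 1},
  {"dx": 0, "dy": 0, "dz": 0, "rx": 0, "ry": 0, "rz": 0, "claw": 1},
])

```text
time_s: 6.0
ee_pos: [0.5482, -0.0973, 0.1254]
eef_rot: [-3.141, 0.0, 2.095]
force: [1.3, -0.6, 0.5]
grip_width: 0.0005
grip_force: 0.3
```

```bash
python3 -c "
from m import *
p=measure();cv2.imwrite('pics/sw.png',cv2.resize(p['img'][130:310,220:400,::-1],None,fx=3,fy=3))"
```

```text
6.0 [ 0.5482 -0.0973  0.1254] [ 1.31208397 -0.59342066  0.49291798]
scene 211 strap [[504.0, -144.0], [530.0, -146.0], [538.0, -17.0], [513.0, -15.0]] red 178
 lever azim 79.6 elev 58.0 maxz 0.231
side 475 strap [[499.0, -144.0], [533.0, -146.0], [545.0, 15.0], [511.0, 18.0]] red 175
 lever azim 88.5 elev 57.7 maxz 0.232
```

View pics/sw.png

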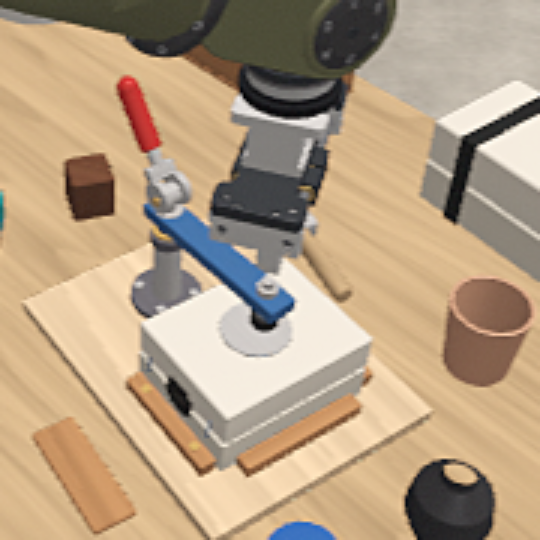

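The strap now stands over the plate. The foot at (265,318) is a few mm to the right of the plate's centre at (256,330). I'm nudging it about 3° further, then backing off and rising.

Emit:
step_arm([
  {"dx": 0.008, "dy": -0.028, "dz": 0, "rx": 0, "ry": 0, "rz": 0, "claw": 1},
  {"dx": 0.008, "dy": -0.028, "dz": 0, "rx": 0, "ry": 0, "rz": 0, "claw": 1},
  {"dx": 0, "dy": 0, "dz": 0, "rx": 0, "ry": 0, "rz": 0, "claw": 1},
  {"dx": 0, "dy": 0, "dz": 0, "rx": 0, "ry": 0, "rz": 0, "claw": 1},
  {"dx": -0.05, "dy": 0.1, "dz": 0, "rx": 0, "ry": 0, "rz": 0, "claw": 1},
  {"dx": -0.1, "dy": 0.2, "dz": 0, "rx": 0, "ry": 0, "rz": 0, "claw": 1},
  {"dx": 0, "dy": 0.2, "dz": -0.2, "rx": 0, "ry": 0, "rz": 0, "claw": 1},
  {"dx": 0, "dy": 0.2, "dz": -0.35, "rx": 0, "ry": 0, "rz": 0, "claw": 1},
  {"dx": 0, "dy": 0, "dz": -0.4, "rx": 0, "ry": 0, "rz": 0, "claw": 1},
  {"dx": 0, "dy": 0, "dz": -0.4, "rx": 0, "ry": 0, "rz": 0, "claw": 1},
])

```text
time_s: 7.1
ee_pos: [0.6106, -0.0763, 0.2614]
eef_rot: [-3.14, -0.001, 2.096]
force: [0.7, 0.0, -0.3]
grip_width: 0.0008
grip_force: 0.0
```

```bash
python3 -c "
from m import *
p=measure()
p=viewer.camera('side');cv2.imwrite('pics/sw2.png',cv2.resize(p['img'][160:280,230:350,::-1],None,fx=4,fy=4))"
```

```text
7.1 [ 0.6106 -0.0763  0.2614] [ 0.7010424   0.00170535 -0.26276388]
scene 402 strap [[496.0, -142.0], [523.0, -146.0], [543.0, 9.0], [516.0, 12.0]] red 37
 lever azim 74.9 elev 56.7 maxz 0.232
side 478 strap [[492.0, -142.0], [521.0, -145.0], [541.0, 14.0], [512.0, 17.0]] red 172
 lever azim 85.3 elev 57.8 maxz 0.231
```

View pics/sw2.png

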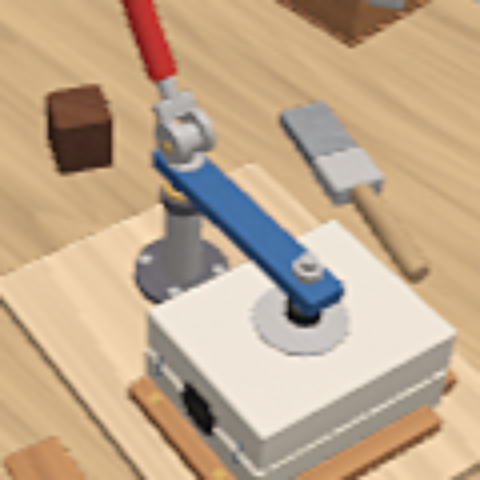

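The foot at (304,315) is nearly centred on the plate at (300,320). I'm now turning the tool so that its x axis lies along the lever, and moving above the lever tip.

Emit:
step_arm([
  {"dx": 0, "dy": 0, "dz": -0.05, "rx": 0, "ry": 0, "rz": 0.082, "claw": 1},
  {"dx": 0, "dy": 0, "dz": -0.05, "rx": 0, "ry": 0, "rz": 0.082, "claw": 1},
  {"dx": 0, "dy": 0, "dz": -0.05, "rx": 0, "ry": 0, "rz": 0.082, "claw": 1},
  {"dx": 0, "dy": 0, "dz": -0.05, "rx": 0, "ry": 0, "rz": 0.082, "claw": 1},
  {"dx": 0, "dy": 0, "dz": 0, "rx": 0, "ry": 0, "rz": 0.082, "claw": 1},
  {"dx": 0.36, "dy": -0.32, "dz": 0, "rx": 0, "ry": 0, "rz": 0, "claw": 1},
  {"dx": 0.36, "dy": -0.32, "dz": 0, "rx": 0, "ry": 0, "rz": 0, "claw": 1},
  {"dx": 0.36, "dy": -0.31, "dz": 0, "rx": 0, "ry": 0, "rz": 0, "claw": 1},
  {"dx": 0, "dy": 0, "dz": 0, "rx": 0, "ry": 0, "rz": 0, "claw": 1},
  {"dx": 0, "dy": 0, "dz": 0, "rx": 0, "ry": 0, "rz": 0, "claw": 1},
])

```text
time_s: 8.25
ee_pos: [0.5289, 0.0424, 0.2798]
eef_rot: [-3.141, 0.0, 1.452]
force: [1.0, -1.0, 0.0]
grip_width: 0.0002
grip_force: 0.0
```

```bash
python3 -c "
from m import *
p=measure();cv2.imwrite('pics/lv.png',cv2.resize(p['img'][110:280,200:370,::-1],None,fx=3,fy=3))
o=telemetry.get_obs();print(o['eef_rot']);d=np.array(o['ee_pos'])[:2]-[.524,-.001];print('along',d@[.127,.992],'across',d@[.992,-.127])"
```

```text
8.25 [0.5289 0.0424 0.2798] [ 1.00235207e+00 -9.58208938e-01  9.76489411e-04]
scene 484 strap [[496.0, -143.0], [522.0, -146.0], [542.0, 10.0], [515.0, 13.0]] red 178
 lever azim 76.2 elev 57.7 maxz 0.232
side 484 strap [[492.0, -142.0], [521.0, -146.0], [540.0, 13.0], [512.0, 16.0]] red 174
 lever azim 85.4 elev 57.8 maxz 0.233
[-3.14035616e+00  4.58504122e-04  1.45045841e+00]
along 0.04264923872784748 across 0.00013237563038112285
```

View pics/lv.png

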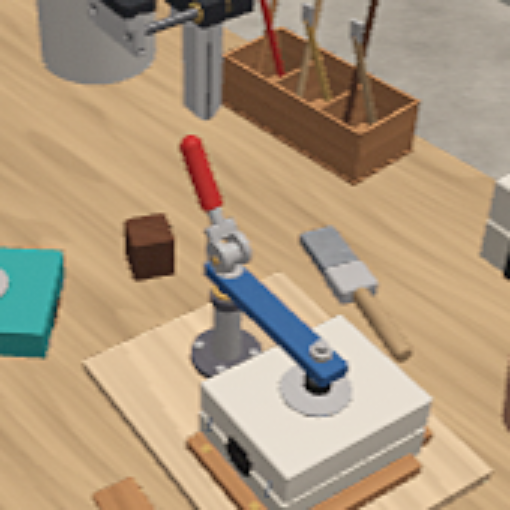

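The finger at (203,112) sits in line with and just above the red tip at (190,143). I'm pushing it down along its arc.

Emit:
step_arm([
  {"dx": 0.05, "dy": 0, "dz": 0.15, "rx": 0, "ry": 0, "rz": 0, "claw": 1},
  {"dx": 0.036, "dy": 0, "dz": 0.157, "rx": 0, "ry": 0, "rz": 0, "claw": 1},
  {"dx": 0.068, "dy": 0, "dz": 0.052, "rx": 0, "ry": 0, "rz": 0, "claw": 1},
  {"dx": 0.063, "dy": 0, "dz": 0.058, "rx": 0, "ry": 0, "rz": 0, "claw": 1},
  {"dx": 0.057, "dy": 0, "dz": 0.063, "rx": 0, "ry": 0, "rz": 0, "claw": 1},
  {"dx": 0.053, "dy": 0, "dz": 0.068, "rx": 0, "ry": 0, "rz": 0, "claw": 1},
  {"dx": 0.046, "dy": 0, "dz": 0.072, "rx": 0, "ry": 0, "rz": 0, "claw": 1},
  {"dx": 0.039, "dy": 0, "dz": 0.076, "rx": 0, "ry": 0, "rz": 0, "claw": 1},
])

```text
time_s: 9.15
ee_pos: [0.5348, 0.084, 0.2111]
eef_rot: [3.14, -0.002, 1.451]
force: [3.1, 4.6, 6.5]
grip_width: 0.0005
grip_force: 3.3
```

```bash
python3 -c "
from m import *
measure()"
```

```text
9.15 [0.5348 0.084  0.2111] [3.14241763 4.58234145 6.49448381]
scene 477 strap [[496.0, -143.0], [523.0, -146.0], [542.0, 13.0], [515.0, 17.0]] red 169
 lever azim 78.7 elev 30.4 maxz 0.192
side 485 strap [[492.0, -142.0], [522.0, -146.0], [541.0, 14.0], [511.0, 17.0]] red 132
 lever azim 84.9 elev 30.3 maxz 0.192
```

Emit:
step_arm([
  {"dx": 0.032, "dy": 0, "dz": 0.079, "rx": 0, "ry": 0, "rz": 0, "claw": 1},
  {"dx": 0.027, "dy": 0, "dz": 0.081, "rx": 0, "ry": 0, "rz": 0, "claw": 1},
  {"dx": 0.018, "dy": 0, "dz": 0.084, "rx": 0, "ry": 0, "rz": 0, "claw": 1},
  {"dx": 0.011, "dy": 0, "dz": 0.085, "rx": 0, "ry": 0, "rz": 0, "claw": 1},
  {"dx": 0.004, "dy": 0, "dz": 0.085, "rx": 0, "ry": 0, "rz": 0, "claw": 1},
  {"dx": 0, "dy": 0, "dz": 0.01, "rx": 0, "ry": 0, "rz": 0, "claw": 1},
  {"dx": 0, "dy": 0, "dz": 0, "rx": 0, "ry": 0, "rz": 0, "claw": 1},
])

```text
time_s: 9.95
ee_pos: [0.5354, 0.0922, 0.1682]
eef_rot: [3.141, -0.0, 1.451]
force: [0.0, 4.0, 5.0]
grip_width: 0.0004
grip_force: 2.7
```

```bash
python3 -c "
from m import *
measure()"
```

```text
9.95 [0.5354 0.0922 0.1682] [0.04934944 3.95976109 5.04473129]
scene 469 strap [[496.0, -142.0], [522.0, -146.0], [543.0, 11.0], [516.0, 14.0]] red 147
 lever azim 79.2 elev 5.1 maxz 0.155
side 478 strap [[492.0, -142.0], [520.0, -145.0], [541.0, 15.0], [512.0, 19.0]] red 100
 lever azim 85.5 elev 5.9 maxz 0.154
```

Emit:
step_arm([
  {"dx": 0, "dy": 0, "dz": 0.015, "rx": 0, "ry": 0, "rz": 0, "claw": 1},
  {"dx": 0, "dy": 0, "dz": 0.015, "rx": 0, "ry": 0, "rz": 0, "claw": 1},
  {"dx": 0, "dy": 0, "dz": 0, "rx": 0, "ry": 0, "rz": 0, "claw": 1},
])

```text
time_s: 10.35
ee_pos: [0.5359, 0.0924, 0.1668]
eef_rot: [3.139, -0.001, 1.451]
force: [-3.9, 4.6, 18.3]
grip_width: 0.0002
grip_force: 9.3
```

Emit:
step_arm([
  {"dx": 0, "dy": 0, "dz": 0.015, "rx": 0, "ry": 0, "rz": 0, "claw": 1},
  {"dx": 0, "dy": 0, "dz": 0, "rx": 0, "ry": 0, "rz": 0, "claw": 1},
  {"dx": 0, "dy": 0, "dz": 0, "rx": 0, "ry": 0, "rz": 0, "claw": 1},
  {"dx": 0, "dy": 0, "dz": 0, "rx": 0, "ry": 0, "rz": 0, "claw": 1},
])

```text
time_s: 10.75
ee_pos: [0.5362, 0.0925, 0.1661]
eef_rot: [3.138, -0.001, 1.451]
force: [-4.9, 5.4, 25.4]
grip_width: 0.0005
grip_force: 12.5
```

Emit:
step_arm([
  {"dx": 0, "dy": 0, "dz": -0.1, "rx": 0, "ry": 0, "rz": 0, "claw": 1},
  {"dx": 0, "dy": 0, "dz": -0.3, "rx": 0, "ry": 0, "rz": 0, "claw": 1},
  {"dx": 0, "dy": 0, "dz": -0.4, "rx": 0, "ry": 0, "rz": 0, "claw": 1},
  {"dx": 0, "dy": 0, "dz": -0.4, "rx": 0, "ry": 0, "rz": 0, "claw": 1},
  {"dx": 0, "dy": 0, "dz": 0, "rx": 0, "ry": 0, "rz": 0, "claw": 1},
  {"dx": 0, "dy": 0, "dz": 0, "rx": 0, "ry": 0, "rz": 0, "claw": 1},
  {"dx": 0, "dy": 0, "dz": 0, "rx": 0, "ry": 0, "rz": 0, "claw": 1},
])

```text
time_s: 11.45
ee_pos: [0.5349, 0.0917, 0.2822]
eef_rot: [-3.139, 0.001, 1.451]
force: [-0.4, 0.1, -0.2]
grip_width: 0.0005
grip_force: 0.0
```

```bash
python3 -c "
from m import *
p=measure();cv2.imwrite('pics/end.png',cv2.resize(p['img'][110:310,200:400,::-1],None,fx=3,fy=3))
W=cloud(p);h=cv2.cvtColor(p['img'],cv2.COLOR_RGB2HSV).astype(int)
r=W[((h[...,0]<8)|(h[...,0]>172))&(h[...,1]>140)&(W[...,2]>.13)&(W[...,2]<.25)&(W[...,1]>0)&(W[...,1]<.12)&(W[...,0]>.45)&(W[...,0]<.6)]
for a,b in((.04,.06),(.06,.08),(.08,.11)):
    s=r[(r[:,1]>a)&(r[:,1]<b)];print(a,len(s),s[:,2].max() if len(s) else 0)"
```

```text
11.45 [0.5349 0.0917 0.2822] [-0.42701992  0.08161592 -0.15488827]
scene 472 strap [[495.0, -142.0], [522.0, -146.0], [543.0, 11.0], [516.0, 14.0]] red 171
 lever azim 79.8 elev 5.2 maxz 0.154
side 474 strap [[491.0, -141.0], [520.0, -145.0], [542.0, 14.0], [513.0, 18.0]] red 115
 lever azim 84.7 elev 6.2 maxz 0.155
0.04 38 0.15461478541029924
0.06 37 0.15462356283856626
0.08 40 0.15433921903122352
```

View pics/end.png

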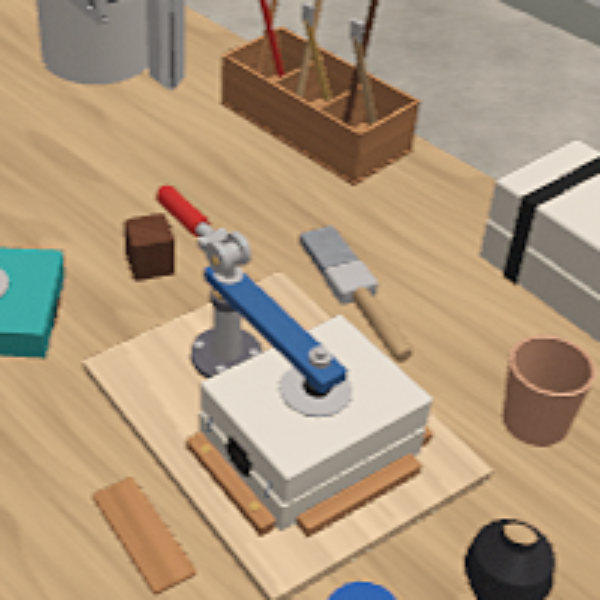

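The red lever, with its tip at (165,193), lies level, and its top is the same height along its whole length. The foot sits inside the plate's rim at (318,388), the other things are where they were, and the arm is clear.

```bash
python3 -c "
from station import hand_in
print(hand_in())"
```

```text
the job is handed in; nothing more can be done
None
```

I pushed the strap round until its foot stood over the plate, pushed the cam lever down to its stop, backed the arm clear and handed the job in at about 11.5 s; the hand-in gave no verdict, and I could not measure the foot's pressing force.

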